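# Load the wax-tool warmer

### The job

Get the wax-tool warmer ready for a carving session: first turn its heat dial right down to off (the white tick with the dot), then, with the heat off, pull every wax carver out of the wooden stand and push each one tip down, fully home, into a port of its own in the warmer. When all of them are in, turn the dial up to the thick green mark and leave everything else on the bench where it is.

Things in the scene. Friction and masses are not known exactly. Their poses are not given: they have to be found in the camera images.
- carver_1: wax carver, round tool 145 mm long, blue grip; may be absent (3 or 4 are there). Origin at the tip, z along the tool to its head (up as it stands). Steel end diameter 6 mm, round tip; collar 14 at z 56-59 mm; blue grip diameter 11 (ribs 12) at z 59-130: grasp here; steel head 16 at z 130-145. 50 g. Starts tip down in a bore of the stand, and is upright there to about 0.04 rad.
- carver_2: wax carver, round tool 145 mm long, orange grip; may be absent (3 or 4 are there). Origin at the tip, z along the tool to its head (up as it stands). Steel end diameter 6 mm, round tip; collar 14 at z 56-59 mm; orange grip diameter 11 (ribs 12) at z 59-130: grasp here; steel head 16 at z 130-145. 50 g. Starts tip down in a bore of the stand, and is upright there to about 0.04 rad.
- carver_3: wax carver, round tool 145 mm long, yellow grip; may be absent (3 or 4 are there). Origin at the tip, z along the tool to its head (up as it stands). Steel end diameter 6 mm, round tip; collar 14 at z 56-59 mm; yellow grip diameter 11 (ribs 12) at z 59-130: grasp here; steel head 16 at z 130-145. 50 g. Starts tip down in a bore of the stand, and is upright there to about 0.04 rad.
- carver_4: wax carver, round tool 145 mm long, red grip; may be absent (3 or 4 are there). Origin at the tip, z along the tool to its head (up as it stands). Steel end diameter 6 mm, round tip; collar 14 at z 56-59 mm; red grip diameter 11 (ribs 12) at z 59-130: grasp here; steel head 16 at z 130-145. 50 g. Starts tip down in a bore of the stand, and is upright there to about 0.04 rad.
- stand: loose wooden tool stand: block 56 (x) x 196 (y) x 60 (z) mm on a foot 66 x 206 x 8, about 0.9 kg; origin at the centre of its underside. Four upright bores, diameter 7.6 and 52 deep, in a row along its y at -69, -23, 23, 69 mm; each carver starts in one, its tip on the bore floor 8 mm above the bench.
- warmer: wax-tool warmer, fixed to the bench: 110 (x) x 340 (y) x 60 (z) mm, origin at the centre of its underside. White control box with a black dial panel at its -y end (dial axis at y = -120 mm); aluminium heating block at its +y end with four brass-rimmed ports in a row along y (10, 52, 94, 136 mm).
- port_1 (a point): centre of the mouth of warmer port 1, on the block's top face, 60 mm above the bench; z up. The port is a straight bore 9 mm in diameter and 46 mm deep.
- port_2 (a point): centre of the mouth of warmer port 2, on the block's top face, 60 mm above the bench; z up. The port is a straight bore 9 mm in diameter and 46 mm deep.
- port_3 (a point): centre of the mouth of warmer port 3, on the block's top face, 60 mm above the bench; z up. The port is a straight bore 9 mm in diameter and 46 mm deep.
- port_4 (a point): centre of the mouth of warmer port 4, on the block's top face, 60 mm above the bench; z up. The port is a straight bore 9 mm in diameter and 46 mm deep.
- dial (a point): on the heat dial's axis, 77 mm above the bench, half way up its grip: a black bar 38 mm long, 12 wide, from 66.5 to 88.5 mm above the bench, on a round skirt of diameter 43 (61.5 to 66.5 mm). The point's x axis lies along the bar towards the end with the white pointer line, z up. The panel round it is 61 mm above the bench.
- heat_dial_knob (a joint): heat dial, rad; vertical axis, light friction (0.04 N m), stays where left. 0 = off, at the stop, pointer at the long white tick with the dot; grows clockwise seen from above, to the stop at 4.712. Ticks 0 to 10 are 0.471 rad apart; the thick green one is tick 6, at 2.827. At value v the pointer heads 2.356 - v rad from the warmer's x towards its y.
- wax_stick: green bar of carving wax, 20 x 100 x 20 mm, loose bystander, to be left alone; origin at the centre of its underside.
- alu_tin: round aluminium tin, 50 mm in diameter, 25 mm high, loose bystander, to be left alone; origin at the centre of its underside.
- steel_block: bright steel bench block, 68 x 68 x 19 mm, loose bystander, to be left alone; origin at the centre of its underside.
- dome_punch: small steel doming punch with a ball end, 12 x 66 x 12 mm, lying, loose bystander, to be left alone; origin at the centre of its underside.

How it is judged:
On the way, in this order (a step that is already met when the one before it is completed fails the run):
1. the heat dial is turned right down to off (value of joint heat_dial_knob below 0.12 rad), for 0.2 s.
2. with the dial still off, every carver stands fully home in a port of the warmer (((horizontal distance between carver_1 and port_1 below 0.005 m and z of carver_1 in the frame of port_1 below -0.04 m) or (horizontal distance between carver_1 and port_2 below 0.005 m and z of carver_1 in the frame of port_2 below -0.04 m) or (horizontal distance between carver_1 and port_3 below 0.005 m and z of carver_1 in the frame of port_3 below -0.04 m) or (horizontal distance between carver_1 and port_4 below 0.005 m and z of carver_1 in the frame of port_4 below -0.04 m)) and angle between each of carver_1, carver_2, carver_3, carver_4's own z axis and vertical below 0.12 rad and ((horizontal distance between carver_2 and port_1 below 0.005 m and z of carver_2 in the frame of port_1 below -0.04 m) or (horizontal distance between carver_2 and port_2 below 0.005 m and z of carver_2 in the frame of port_2 below -0.04 m) or (horizontal distance between carver_2 and port_3 below 0.005 m and z of carver_2 in the frame of port_3 below -0.04 m) or (horizontal distance between carver_2 and port_4 below 0.005 m and z of carver_2 in the frame of port_4 below -0.04 m)) and ((horizontal distance between carver_3 and port_1 below 0.005 m and z of carver_3 in the frame of port_1 below -0.04 m) or (horizontal distance between carver_3 and port_2 below 0.005 m and z of carver_3 in the frame of port_2 below -0.04 m) or (horizontal distance between carver_3 and port_3 below 0.005 m and z of carver_3 in the frame of port_3 below -0.04 m) or (horizontal distance between carver_3 and port_4 below 0.005 m and z of carver_3 in the frame of port_4 below -0.04 m)) and ((horizontal distance between carver_4 and port_1 below 0.005 m and z of carver_4 in the frame of port_1 below -0.04 m) or (horizontal distance between carver_4 and port_2 below 0.005 m and z of carver_4 in the frame of port_2 below -0.04 m) or (horizontal distance between carver_4 and port_3 below 0.005 m and z of carver_4 in the frame of port_3 below -0.04 m) or (horizontal distance between carver_4 and port_4 below 0.005 m and z of carver_4 in the frame of port_4 below -0.04 m)) and value of joint heat_dial_knob below 0.12 rad), for 0.2 s.
At the end, for the whole second after the job is handed in: every carver that is there stands at rest and upright (within 0.12 rad) in a port of the warmer, its tip within 5 mm of the port's axis and more than 40 mm below the mouth, and the heat dial is within 0.12 rad of the green mark (tick 6) (((horizontal distance between carver_1 and port_1 below 0.005 m and z of carver_1 in the frame of port_1 below -0.04 m) or (horizontal distance between carver_1 and port_2 below 0.005 m and z of carver_1 in the frame of port_2 below -0.04 m) or (horizontal distance between carver_1 and port_3 below 0.005 m and z of carver_1 in the frame of port_3 below -0.04 m) or (horizontal distance between carver_1 and port_4 below 0.005 m and z of carver_1 in the frame of port_4 below -0.04 m)) and angle between each of carver_1, carver_2, carver_3, carver_4's own z axis and vertical below 0.12 rad and ((horizontal distance between carver_2 and port_1 below 0.005 m and z of carver_2 in the frame of port_1 below -0.04 m) or (horizontal distance between carver_2 and port_2 below 0.005 m and z of carver_2 in the frame of port_2 below -0.04 m) or (horizontal distance between carver_2 and port_3 below 0.005 m and z of carver_2 in the frame of port_3 below -0.04 m) or (horizontal distance between carver_2 and port_4 below 0.005 m and z of carver_2 in the frame of port_4 below -0.04 m)) and ((horizontal distance between carver_3 and port_1 below 0.005 m and z of carver_3 in the frame of port_1 below -0.04 m) or (horizontal distance between carver_3 and port_2 below 0.005 m and z of carver_3 in the frame of port_2 below -0.04 m) or (horizontal distance between carver_3 and port_3 below 0.005 m and z of carver_3 in the frame of port_3 below -0.04 m) or (horizontal distance between carver_3 and port_4 below 0.005 m and z of carver_3 in the frame of port_4 below -0.04 m)) and ((horizontal distance between carver_4 and port_1 below 0.005 m and z of carver_4 in the frame of port_1 below -0.04 m) or (horizontal distance between carver_4 and port_2 below 0.005 m and z of carver_4 in the frame of port_2 below -0.04 m) or (horizontal distance between carver_4 and port_3 below 0.005 m and z of carver_4 in the frame of port_3 below -0.04 m) or (horizontal distance between carver_4 and port_4 below 0.005 m and z of carver_4 in the frame of port_4 below -0.04 m)) and value of joint heat_dial_knob between 2.707 and 2.947 rad and linear speed of each of carver_1, carver_2, carver_3, carver_4 below 0.02 m/s); the robot touches nothing.
It fails at once if a bystander (wax bar, aluminium tin, steel block or doming punch) is moved more than 3 cm (distance of any of wax_stick, alu_tin, steel_block, dome_punch from where it was at the start of the episode above 0.03 m).
Of carver_1, carver_2, carver_3, carver_4 only 3 to 4 are there at a start; the rules pass over those that are not, and their reading is None.
At some moment in a run one of stand may be knocked a few centimetres aside while the robot is not near it.
Once in a run the grip may slacken for a moment while it holds something.
It also fails if it takes over 210 s, if anything falls off the work surface, if the arm or the gripper's body presses on something with over 40 N, if the wrist force passes 120 N, or if a joint passes its speed limit or range.

### The arm

A 7-joint arm with a two-finger parallel gripper is mounted at the origin on a cart in front of the work surface, level with it; the furniture and walls round the work are solid. World frame = base frame: x ahead of the robot, y to its left, z up, the work surface at z = 0. Lengths are in m, angles in rad, forces in N, time in s.
With the tool pointing down it reaches from about 0.425 to 0.925 m from the base axis. Payload 6.8 kg.
Tool frame: the origin (TCP) lies where the fingers leave the gripper's body, on its centre line; the fingertips stand 73 mm ahead of it and the grasp point (between the pads) lies 54 mm ahead of it; z points along the fingers, y is the line along which they close (so a half turn about z gives the same grasp; the last joint's range is limited). The gripper opens to 85 mm and grips with 20 to 120 N. Pads are 22 mm wide; open, the fingers measure 114 mm over their backs; the gripper's body (76 mm by 85 mm) begins 54 mm behind the grasp point. The pads swing forward as they close: fully open they stand 13 mm farther back than shut.
Start: joints at [-1.408, 0.477, 0.022, 1.555, -0.011, 1.109, -0.083], TCP at [0.181, 0.65, 0.304] pointing down, gripper open.
Joint ranges: [-2.96, 2.96], [-0.34, 2.1], [-1.41, 1.46], [0.24, 2.44], [-1.37, 4.51], [0.17, 1.92], [-2.96, 2.96]. Speed limits (rad/s): [2.39, 2.39, 3.14, 3.14, 3.14, 3.14, 3.14].

### API

Orientations are given as a rotation vector (axis times angle).
In Python, from bench import r gives the robot as it stands.
- The arm moves only by the shell command python3 drive.py 'ROWS' [OPENING] [FORCE]. ROWS is rows parted by semicolons, their numbers by spaces, 1 to 5 of them, each of 6 numbers: dx, dy, dz in m, then a rotation vector rx, ry, rz in rad; each row is the pose to reach, as a shift and turn from the pose commanded when the command began, along the tool's axes at that moment; what a row does not reach only later rows make up. A row lasts 1/10 s, in which the tool goes at most 0.05 m and 0.15 rad, less where a joint would pass 70% of its speed; a pose out of reach is approached as far as the arm can. OPENING is the finger opening in m, set as the command begins (- or left out keeps the last). The fingers move at their own pace and stop on an object; FORCE is the grip in N (left out, the last holds). Time passes only in rows, so rows that do not move let the fingers close. It prints the time, the measured TCP pose, the force, the opening and the grip force at its end.
- r.get_obs(): the state, without advancing time (a new reading comes with each control period).
- r.grab_frame(name): name is "scene" or "top" or "wrist"; returns (picture, depth): 480x640x3 uint8, blue, green, red; 480x640 float32, m along the optical axis (not along the pixel's ray), 0 where there is no reading.
- r.camera_info(name): a dict with "camera_matrix" (3x3 intrinsics, pixels), "R" (3x3) and "t" (3): a world point X has camera coordinates R X + t. Camera axes: x right, y down, z forward; pixel columns grow to the right and rows downward; lengths in m; the calibration is good to about 2 mm. A picture is of the moment at which its call begins: read the wrist's pose just before it. camera_info takes no time and is no camera call; for the wrist camera it gives the pose at the moment of the call.
- r.hand_in(): hands the job in; it is judged then, once.
The state is a dict: "clock": time; "joints": joint angles; "qvel": joint speeds; "tau": joint torques, N m; "tcp_pos": TCP position; "orientation": TCP orientation; "contact_force": force on the tool from outside, world axes, zero at the start; "moment": the same for the moment, N m; "grip_width": finger opening in m; "gripper_force": force on a finger pad.
Only numpy, scipy, OpenCV 4.12 (cv2) and the standard library are available. Lean on these libraries where they do the work, as an engineer would, in place of code of your own. Each camera call takes 0.05 s, during which the arm holds its last target. There are 200 camera calls.

## Working session

There is one attempt and no reset: what is moved stays moved. The work goes in short steps, Python scripts to look and compute and a shell command to move; the robot and the scene stay as the last step left them, time stands still between calls to the robot, and variables do not carry over. Pictures are saved under pics/ and viewed, at most 14 in all, crops included, and the job is handed in when it is done.

```bash
ls; mkdir -p pics; cat > h.py <<'E'
import numpy as np, cv2
from bench import r
from scipy.spatial.transform import Rotation as Ro
def grab(n):
    c=r.camera_info(n); im,d=r.grab_frame(n); return im,d,c
def world(u,v,z,c):
    K=np.array(c['camera_matrix']);R=np.array(c['R']);t=np.array(c['t'])
    return R.T@(np.linalg.solve(K,[u,v,1])*z-t)
def onplane(u,v,h,c):
    K=np.array(c['camera_matrix']);R=np.array(c['R']);t=np.array(c['t'])
    o=-R.T@t; d=R.T@np.linalg.solve(K,[u,v,1]); return o+d*(h-o[2])/d[2]
def pix(X,c):
    p=np.array(c['camera_matrix'])@(np.array(c['R'])@X+np.array(c['t'])); return p[:2]/p[2]
def cloud(d,c):
    v,u=np.mgrid[0:480,0:640]; K=np.array(c['camera_matrix'])
    P=np.stack([u,v,np.ones_like(u)],-1)@np.linalg.inv(K).T*d[...,None]
    return (P-np.array(c['t']))@np.array(c['R'])
def tool():
    o=r.get_obs(); return np.array(o['tcp_pos']),Ro.from_rotvec(o['orientation']).as_matrix()
E
python3 - <<'E'
from h import *
for n in ['top','scene']:
    im,d,c=grab(n); cv2.imwrite(f'pics/{n}0.png',im); print(n,(-np.array(c['R']).T@c['t']).round(3),c['camera_matrix'][0])
    np.savez(f'{n}0.npz',im=im,d=d)
o=r.get_obs(); print(o); p,R=tool(); print(R.round(3))
E
```

```text
bench.py
drive.py
pics
top [ 0.478 -0.011  0.944] [455.1403779    0.         315.31822029]
scene [-0.119 -0.383  0.853] [594.08557009   0.         311.31037998]
{'clock': 0.1, 'joints': array([-1.40815343,  0.4777148 ,  0.02232474,  1.55635116, -0.01151236,
        1.10932276, -0.08310699]), 'qvel': array([-5.40083438e-04, -9.34712887e-04,  4.18227891e-04, -3.31039829e-03,
       -1.70636764e-03,  1.43065504e-03, -2.88462870e-05]), 'tau': array([ 4.42312157e-03, -5.97763181e+01,  1.61369652e+00, -2.81948823e+01,
        1.28342077e-02,  5.06912096e-03,  8.63403130e-06]), 'tcp_pos': array([0.18040413, 0.65000789, 0.30302486]), 'orientation': array([-4.23930915e-01, -3.11273265e+00,  2.61347537e-03]), 'contact_force': array([-0.57674239, -0.4445416 , -1.0970528 ]), 'moment': array([-0.01625332,  0.00811134, -0.01389049]), 'gripper_force': 0.0, 'grip_width': 0.08527296913150301}
[[-0.964  0.267 -0.   ]
 [ 0.267  0.964 -0.002]
 [-0.    -0.002 -1.   ]]
```

View pics/top0.png

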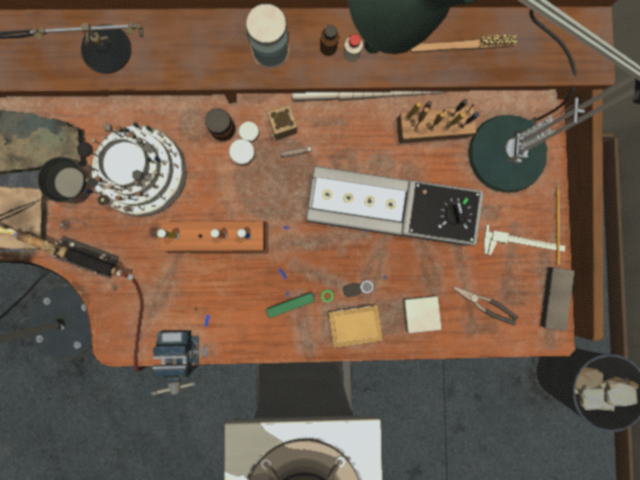

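View pics/scene0.png

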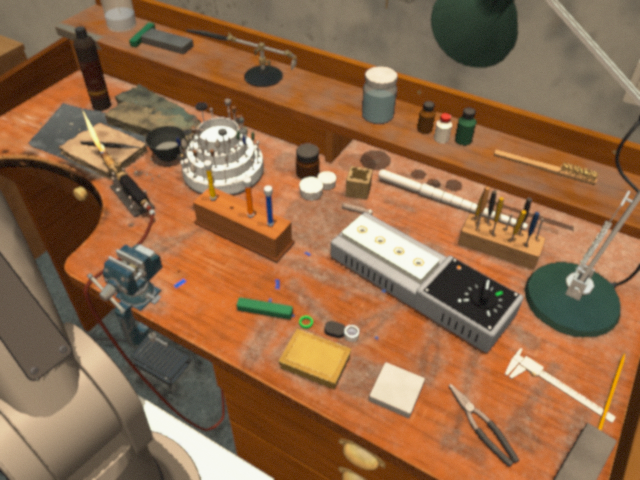

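The scene shows three carvers: yellow (≈(160,233) in top), orange (≈(216,233)) and blue (≈(242,233)). The warmer's ports sit at top pixels ≈(327,194), (348,199), (369,202) and (390,205), and the dial at ≈(459,211). Next I get coarse positions.

```bash
python3 - <<'E'
from h import *
z=np.load('top0.npz');d=z['d'];im=z['im'];c=r.camera_info('top')
P=cloud(d,c)
for n,(u,v) in dict(p4=(327,194),p3=(348,199),p2=(369,202),p1=(390,205),dial=(459,211)).items(): print(n,onplane(u,v,.06,c).round(4),P[v,u].round(3))
for n,(u,v) in dict(ye=(160,233),orr=(216,233),bl=(242,233)).items(): print(n,onplane(u,v,.153,c).round(4),P[v-3:v+4,u-3:u+4].reshape(-1,3)[:,2].max().round(3))
# warmer top
def rect(m):
    m=cv2.morphologyEx(m.astype(np.uint8),cv2.MORPH_OPEN,np.ones((5,5)))
    n,l,s,_=cv2.connectedComponentsWithStats(m); i=1+np.argmax(s[1:,4]); q=P[l==i][:,:2].astype(np.float32)
    return cv2.minAreaRect(q)
X=P[...,0];Y=P[...,1];Z=P[...,2]
print('warmer',rect((abs(Z-.06)<.006)&(Y<.1)&(Y>-.4)&(X<.6)))
print('stand',rect((abs(Z-.06)<.008)&(Y>.1)&(Y<.4)&(X<.55)&(X>.38)))
w=r.camera_info('wrist');p,R=tool()
print('wrist cam in tool',(R.T@(-np.array(w['R']).T@w['t']-p)).round(4));print((R.T@np.array(w['R']).T).round(3)); print(w['camera_matrix'])
E
```

```text
p4 [ 0.605  -0.0567  0.06  ] [ 0.608 -0.058  0.038]
p3 [ 0.5945 -0.0976  0.06  ] [ 0.6   -0.102  0.019]
p2 [ 0.588  -0.1386  0.06  ] [ 0.592 -0.144  0.026]
p1 [ 0.5815 -0.1797  0.06  ] [ 0.585 -0.185  0.03 ]
dial [ 0.5675 -0.3155  0.06  ] [ 0.565 -0.306  0.088]
ye [0.5283 0.2381 0.153 ] 0.155
orr [0.5266 0.1418 0.153 ] 0.155
bl [0.5259 0.097  0.153 ] 0.944
warmer ((0.5609078407287598, -0.28368058800697327), (0.14967143535614014, 0.10030926764011383), 80.92987823486328)
stand ((0.5250770449638367, 0.18381062150001526), (0.16452082991600037, 0.050666023045778275), 89.03681945800781)
wrist cam in tool [ 0.0808  0.0004 -0.0707]
[[-0.001 -0.949 -0.316]
 [ 1.    -0.    -0.001]
 [ 0.001 -0.316  0.949]]
[[382.23051285   0.         319.49858397]
 [  0.         382.23051285 242.52189968]
 [  0.           0.           1.        ]]
```
```bash
python3 - <<'E'
import cv2,numpy as np
z=np.load('scene0.npz');im=z['im'];z2=np.load('top0.npz')['im']
a=cv2.resize(im[240:350,320:530],None,fx=3.8,fy=3.8,interpolation=2)
b=cv2.resize(z2[160:250,300:490],(798,378),interpolation=2)
cv2.imwrite('pics/c1.png',b)
E
```

View pics/c1.png

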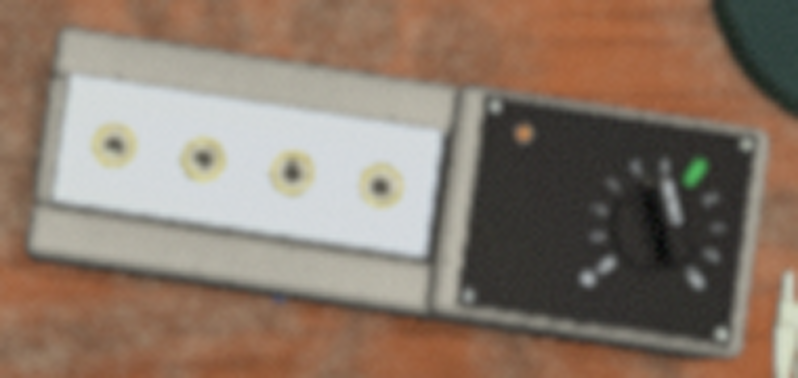

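Three carvers are present. The pointer is near tick 5 (v≈2.4, crop (672,200)), off is at lower left (605,265), and green is at (697,172). I'll move towards the dial at a safe height.

```bash
cat >> h.py <<'E'
def goal(p,head=None):
    """print shift along tool axes to TCP world p and turn to tool-x heading"""
    q,R=tool(); v=R.T@(np.array(p)-q)
    s='go %.4f %.4f %.4f'%tuple(v)
    if head is not None:
        T=np.array([[np.cos(head),np.sin(head),0],[np.sin(head),-np.cos(head),0],[0,0,-1.]])
        s+='  rot %.4f %.4f %.4f'%tuple(Ro.from_matrix(R.T@T).as_rotvec())
    print(s,' at',q.round(4),'xhead %.4f'%np.arctan2(R[1,0],R[0,0]))
E
A='-.18 -.16 0 0 0 0'
python3 drive.py '-.18 -.16 0 0 0 0;-.18 -.16 0 0 0 0;-.18 -.16 0 0 0 0;-.18 -.16 0 0 0 0;-.18 -.16 0 0 0 0' .085
python3 drive.py '-.18 -.16 0 0 0 0;-.18 -.16 0 0 0 0;-.18 -.16 0 0 0 0;-.18 -.16 0 0 0 0;-.18 -.16 0 0 0 0'
python3 drive.py '-.08 -.07 0 0 0 0;-.08 -.07 0 0 0 0;-.08 -.07 0 0 0 .15;-.08 -.07 0 0 0 .3;-.08 -.07 0 0 0 .45'
python3 drive.py '0 0 0 0 0 .15;0 0 0 0 0 .3;0 0 0 0 0 .45;0 0 0 0 0 .6;0 0 0 0 0 .75'
python3 drive.py '0 0 0 0 0 .15;0 0 0 0 0 .3;0 0 0 0 0 .45;0 0 0 0 0 .6;0 0 0 0 0 .75'
python3 -c "
from h import *
goal([.567,-.307,.30],-.23)"
```

```text
clock: 0.6
tcp_pos: [0.3127, 0.4451, 0.3036]
orientation: [0.427, 3.112, -0.002]
contact_force: [0.7, 0.7, 0.2]
grip_width: 0.0853
gripper_force: 0.0
clock: 1.1
tcp_pos: [0.4429, 0.2428, 0.3038]
orientation: [0.427, 3.112, -0.001]
contact_force: [0.4, 0.7, -1.1]
grip_width: 0.085
gripper_force: 0.0
clock: 1.6
tcp_pos: [0.5002, 0.156, 0.3035]
orientation: [-1.119, -2.935, 0.001]
contact_force: [-0.4, 0.5, 0.2]
grip_width: 0.0853
gripper_force: 0.0
clock: 2.1
tcp_pos: [0.4999, 0.1569, 0.3036]
orientation: [-2.115, -2.323, 0.001]
contact_force: [-0.5, 0.2, -0.1]
grip_width: 0.0853
gripper_force: 0.0
clock: 2.6
tcp_pos: [0.4999, 0.1569, 0.3036]
orientation: [-2.819, -1.387, 0.001]
contact_force: [-0.3, -0.0, 0.5]
grip_width: 0.0851
gripper_force: 0.0
go -0.3266 0.3362 0.0037  rot 0.0000 0.0007 1.1446  at [0.4999 0.1569 0.3036] xhead 0.9146
```

```bash
python3 drive.py '-.16 .17 0 0 0 0;-.16 .17 0 0 0 0;-.16 .17 0 0 0 0;-.16 .17 0 0 0 0;-.16 .17 0 0 0 0' >/dev/null
python3 drive.py '-.165 .165 0 0 0 0;-.165 .165 0 0 0 0;-.165 .165 0 0 0 0;-.165 .165 0 0 0 0;-.165 .165 0 0 0 0' >/dev/null
python3 drive.py '0 0 0 0 0 .15;0 0 0 0 0 .3;0 0 0 0 0 .45;0 0 0 0 0 .6;0 0 0 0 0 .75' >/dev/null
python3 drive.py '0 0 0 0 0 .15;0 0 0 0 0 .3;0 0 0 0 0 .395;0 0 0 0 0 .395'
python3 -c "
from h import *
goal([.567,-.307,.30],-.23); print(r.get_obs()['joints'].round(2))
im,d,c=grab('wrist'); cv2.imwrite('pics/w1.png',im); np.savez('w1.npz',im=im,d=d,R=c['R'],t=c['t'],camera_matrix=c['camera_matrix'])
"
```

```text
clock: 4.5
tcp_pos: [0.5702, -0.3041, 0.3032]
orientation: [3.122, -0.352, -0.002]
contact_force: [1.1, 0.4, 0.2]
grip_width: 0.085
gripper_force: 0.0
go -0.0025 0.0035 0.0032  rot 0.0003 0.0013 0.0054  at [ 0.5702 -0.3041  0.3032] xhead -0.2246
[-0.26  0.61  0.99  1.67 -0.55  1.16 -0.92]
```

View pics/w1.png

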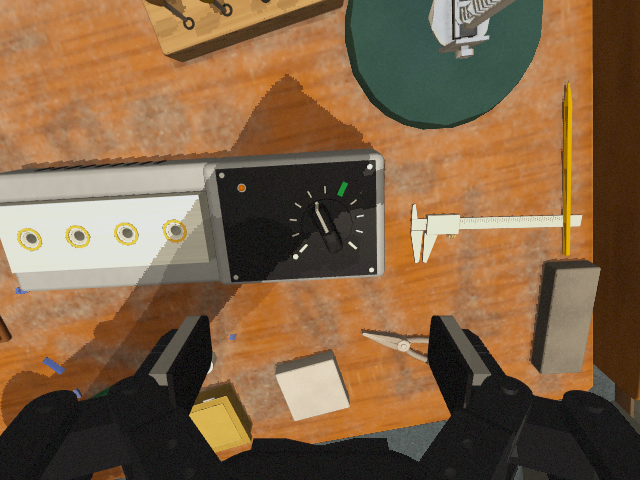

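The wrist view shows the dial at (326,225) with its pointer up-left at (318,208), just before the 12 o'clock tick. The ports are at (30,239), (78,236), (126,233) and (175,230). I'll fit these.

```bash
cat >> h.py <<'E'
def rims(im,c,h=.06):
    """brass rims -> ellipse centres (pixel) and world on plane h"""
    hsv=cv2.cvtColor(im,cv2.COLOR_BGR2HSV)
    m=cv2.inRange(hsv,(18,90,90),(35,255,255)); m=cv2.morphologyEx(m,cv2.MORPH_CLOSE,np.ones((3,3)))
    out=[]
    for k in cv2.findContours(m,cv2.RETR_EXTERNAL,cv2.CHAIN_APPROX_NONE)[0]:
        if len(k)<25: continue
        e=cv2.fitEllipse(k); w=onplane(*e[0],h,c)
        if 8<min(e[1]) and max(e[1])<80 and max(e[1])<1.5*min(e[1]): out.append((np.array(e[0]),np.array(e[1]),w))
    return out
E
python3 - <<'E'
from h import *
c=dict(np.load('w1.npz')); im,d=c['im'],c['d']
for e in rims(im,c): print(e[0].round(1),e[1].round(1),e[2].round(4))
P=cloud(d,c); Z=P[...,2]; near=np.hypot(P[...,0]-.567,P[...,1]+.307)<.035
for lo,hi in((.08,.1),(.064,.072)):
    m=near&(Z>lo)&(Z<hi); print(lo,m.sum(),P[m].mean(0).round(4),cv2.minAreaRect(P[m][:,:2].astype(np.float32)*1000))
m=near&(Z>.084); pc=P[m][:,:2]; 
w,v=np.linalg.eigh(np.cov((pc-pc.mean(0)).T)); print(v[:,1],np.arctan2(v[1,1],v[0,1]), np.sqrt(w)*np.sqrt(12))
# green tick
hsv=cv2.cvtColor(im,cv2.COLOR_BGR2HSV); g=cv2.inRange(hsv,(50,100,60),(75,255,255)); g[:,:300]=0;g[:170]=0;g[230:]=0;ys,xs=np.nonzero(g); print('green',onplane(xs.mean(),ys.mean(),.061,c))
E
```

```text
[219.5 424. ] [44.8 62.5] [ 0.3788 -0.1548  0.06  ]
[ 29. 239.] [19.6 25.7] [ 0.6068 -0.0557  0.06  ]
[ 77.3 236.2] [20.2 24.7] [ 0.5998 -0.0972  0.06  ]
[125.7 233.4] [20.7 24.2] [ 0.5928 -0.1387  0.06  ]
[174.5 230.7] [21.3 24.1] [ 0.5858 -0.1803  0.06  ]
[195.7   7.9] [19.6 26.9] [ 0.7406 -0.252   0.06  ]
0.08 738 [ 0.566  -0.3089  0.0884] ((564.9330444335938, -308.5840148925781), (38.4614143371582, 12.172049522399902), 12.69210147857666)
0.064 1256 [ 0.5666 -0.3095  0.0672] ((568.9833984375, -303.0791320800781), (50.49123001098633, 52.6639404296875), 5.603323936462402)
[0.1535111  0.98814692] 1.4166758085047384 [0.01886629 0.05915641]
green [ 0.5893489  -0.32764109  0.061     ]
```

```bash
python3 drive.py '0 0 0 0 0 -.15;0 0 0 0 0 -.3;0 0 0 0 0 -.446;0 0 0 0 0 -.446' .05 30 >/dev/null
python3 -c "
from h import *
goal([.5648,-.3086,.146],.2215)"
```

```text
go -0.0061 0.0028 0.1581  rot -0.0006 -0.0009 0.0037  at [ 0.57   -0.3047  0.3041] xhead 0.2252
```

```bash
python3 drive.py '-.006 .003 .04 0 0 0;-.006 .003 .08 0 0 0;-.006 .003 .11 0 0 0;-.006 .003 .14 0 0 0;-.006 .003 .145 0 0 0' >/dev/null
python3 -c "
from h import *
goal([.5648,-.3086,.146],.2215)"
python3 drive.py '0 0 .006 0 0 0;0 0 .013 0 0 0;0 0 .013 0 0 0'
python3 drive.py '0 0 0 0 0 0;0 0 0 0 0 0;0 0 0 0 0 0;0 0 0 0 0 0;0 0 0 0 0 0' 0 30
python3 -c "
from h import *
goal([.5648,-.3086,.146],.2215)"
```

```text
go 0.0012 0.0015 0.0093  rot -0.0039 0.0048 -0.0017  at [ 0.5634 -0.3074  0.1553] xhead 0.2199
clock: 5.75
tcp_pos: [0.5653, -0.3089, 0.1463]
orientation: [3.122, 0.347, 0.001]
contact_force: [0.2, -0.2, -1.1]
grip_width: 0.0499
gripper_force: 0.0
clock: 6.25
tcp_pos: [0.5653, -0.3085, 0.1467]
orientation: [-3.122, -0.348, -0.001]
contact_force: [-0.9, 2.3, 5.6]
grip_width: 0.0112
gripper_force: 32.8
go -0.0005 -0.0000 0.0007  rot -0.0006 -0.0009 0.0004  at [ 0.5653 -0.3085  0.1467] xhead 0.2219
```

```bash
python3 drive.py '0 0 0 0 0 -.15;0 0 0 0 0 -.3;0 0 0 0 0 -.45;0 0 0 0 0 -.6;0 0 0 0 0 -.75' 
python3 drive.py '0 0 0 0 0 -.15;0 0 0 0 0 -.3;0 0 0 0 0 -.45;0 0 0 0 0 -.6;0 0 0 0 0 -.75' | tail -3
python3 drive.py '0 0 0 0 0 -.13;0 0 0 0 0 -.26;0 0 0 0 0 -.39;0 0 0 0 0 -.46;0 0 0 0 0 -.46'
python3 -c "
from h import *
goal([.5648,-.3086,.146],2.189); print(r.get_obs()['moment'],r.get_obs()['joints'].round(2))"
```

```text
clock: 6.75
tcp_pos: [0.5648, -0.3078, 0.1467]
orientation: [-2.771, -1.475, -0.001]
contact_force: [-3.2, 4.3, 7.4]
grip_width: 0.0113
gripper_force: 33.0
contact_force: [-5.8, 4.4, 9.4]
grip_width: 0.0111
gripper_force: 33.3
clock: 7.75
tcp_pos: [0.5635, -0.3079, 0.1467]
orientation: [-1.446, -2.784, -0.002]
contact_force: [-7.7, 5.7, 11.3]
grip_width: 0.0113
gripper_force: 33.5
go -0.0013 0.0007 0.0007  rot -0.0008 -0.0041 -0.0057  at [ 0.5635 -0.3079  0.1467] xhead 2.1833
[1.16138715 1.48788274 0.02256296] [ 0.24  0.61  0.22  1.77 -0.18  0.79  1.17]
```

```bash
python3 drive.py '0 0 0 0 0 -.04;0 0 0 0 0 -.04;0 0 0 0 0 -.04'|grep ori
python3 -c "
from h import *
goal([.5648,-.3086,.146],2.189); print(r.get_obs()['moment'])"
python3 drive.py '0 0 0 0 0 0;0 0 0 0 0 0;0 0 0 0 0 0' .04
python3 -c "
from h import *
goal([.5648,-.3086,.146],2.189); print(r.get_obs()['moment'])"
python3 drive.py '0 0 -.05 0 0 0;0 0 -.1 0 0 0;0 0 -.15 0 0 0;0 0 -.15 0 0 0'
python3 - <<'E'
from h import *
im,d,c=grab('wrist'); np.savez('w2.npz',im=im,d=d,R=c['R'],t=c['t'],camera_matrix=c['camera_matrix'])
P=cloud(d,c); Z=P[...,2]; near=np.hypot(P[...,0]-.565,P[...,1]+.3086)<.035
m=near&(Z>.08)&(Z<.1); print(m.sum(),cv2.minAreaRect(P[m][:,:2].astype(np.float32)*1000))
u,v=pix(np.array([.565,-.3086,.07]),c).astype(int); print(u,v)
cv2.imwrite('pics/c2.png',cv2.resize(im[max(0,v-80):v+80,max(0,u-100):u+100],None,fx=3,fy=3))
for e in rims(im,c): print(e[0].round(1),e[2].round(4))
E
```

```text
orientation: [-1.395, -2.81, -0.002]
go -0.0014 0.0006 0.0007  rot -0.0006 -0.0041 0.0309  at [ 0.5635 -0.3079  0.1467] xhead 2.2199
[ 1.2288672   1.47716734 -0.52367623]
clock: 8.35
tcp_pos: [0.5652, -0.309, 0.1459]
orientation: [1.394, 2.815, -0.0]
contact_force: [0.6, -0.8, -0.2]
grip_width: 0.0399
gripper_force: 0.0
go 0.0006 -0.0000 -0.0001  rot 0.0001 0.0006 0.0327  at [ 0.5652 -0.309   0.1459] xhead 2.2217
[-0.01820249  0.02496583 -0.03090786]
clock: 8.75
tcp_pos: [0.5679, -0.311, 0.304]
orientation: [1.389, 2.802, 0.001]
contact_force: [1.2, 0.4, 0.3]
grip_width: 0.0403
gripper_force: 0.0
738 ((564.1131591796875, -308.37896728515625), (11.692791938781738, 38.839473724365234), 36.750267028808594)
316 210
[438.7 337.4] [ 0.7342 -0.3392  0.06  ]
[489.3 315. ] [ 0.7554 -0.2929  0.06  ]
[511.8 271.4] [ 0.7397 -0.2494  0.06  ]
[438.6  93.9] [ 0.5856 -0.1803  0.06  ]
[483.7  52.4] [ 0.5926 -0.1389  0.06  ]
[531.6   8.5] [ 0.5996 -0.0977  0.06  ]
```

View pics/c2.png

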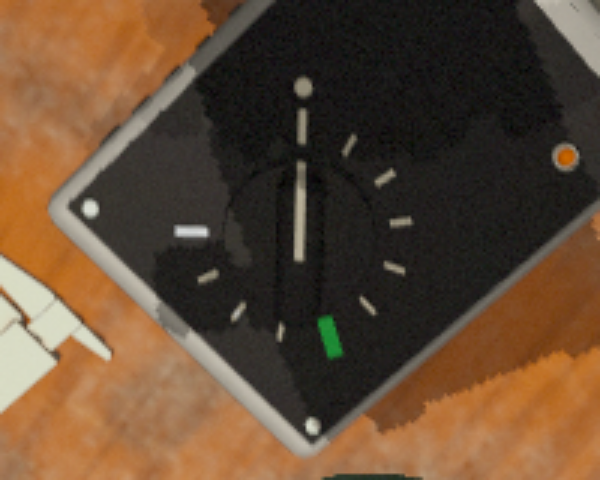

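The pointer is in line with the dotted off tick (crop (300,110)), so the dial is at its stop. Next is the stand.

```bash
python3 drive.py '0 0 0 0 0 .15;0 0 0 0 0 .3;0 0 0 0 0 .45;0 0 0 0 0 .6;0 0 0 0 0 .665' >/dev/null
python3 -c "
from h import *
goal([.526,.165,.33],1.556)"
```

```text
go 0.4726 -0.0477 -0.0354  rot -0.0022 -0.0005 -0.0042  at [ 0.5646 -0.3084  0.2943] xhead 1.5518
```

```bash
python3 drive.py '.24 -.024 -.03 0 0 0;.24 -.024 -.03 0 0 0;.24 -.024 -.03 0 0 0;.24 -.024 -.03 0 0 0;.24 -.024 -.03 0 0 0' >/dev/null
python3 drive.py '.23 -.024 0 0 0 0;.23 -.024 0 0 0 0;.23 -.024 0 0 0 0;.23 -.024 0 0 0 0;.23 -.024 0 0 0 0' 
python3 - <<'E'
from h import *
goal([.526,.165,.33],1.556)
im,d,c=grab('wrist'); np.savez('w3.npz',im=im,d=d,R=c['R'],t=c['t'],camera_matrix=c['camera_matrix'])
cv2.imwrite('pics/w3.png',im)
P=cloud(d,c); Z=P[...,2]; m=(Z>.145)&(Z<.165)&(P[...,0]>.4)&(P[...,0]<.65)
n,l,s,q=cv2.connectedComponentsWithStats(m.astype(np.uint8))
for i in range(1,n):
    if s[i,4]>30: print('head',s[i,4],q[i].round(1),P[l==i].mean(0).round(4),cv2.minEnclosingCircle(P[l==i][:,:2].astype(np.float32)*1000))
m=(abs(Z-.06)<.005)&(P[...,0]>.4)&(P[...,0]<.62)&(P[...,1]>.02)
m=cv2.morphologyEx(m.astype(np.uint8),cv2.MORPH_OPEN,np.ones((5,5)));print(cv2.minAreaRect(P[m>0][:,:2].astype(np.float32)*1000))
E
```

```text
clock: 10.3
tcp_pos: [0.5221, 0.1662, 0.3246]
orientation: [-2.231, -2.21, 0.001]
contact_force: [1.2, 0.4, 0.1]
grip_width: 0.0395
gripper_force: 0.0
go -0.0012 0.0039 -0.0054  rot -0.0018 -0.0005 0.0053  at [0.5221 0.1662 0.3246] xhead 1.5613
head 563 [507.2  52.5] [0.6339 0.2814 0.1462] ((634.2488403320312, 280.972900390625), 8.796656608581543)
head 503 [332.2 133.3] [0.5306 0.237  0.1531] ((530.8080444335938, 236.835693359375), 7.74043607711792)
head 427 [330. 270.] [0.5292 0.1466 0.1524] ((529.260009765625, 145.5105438232422), 7.922213554382324)
head 395 [329.1 328. ] [0.5285 0.1011 0.1522] ((528.6080322265625, 99.54103088378906), 7.6194658279418945)
((559.3153076171875, 199.76011657714844), (262.9722900390625, 115.89451599121094), 87.86664581298828)
```

View pics/w3.png

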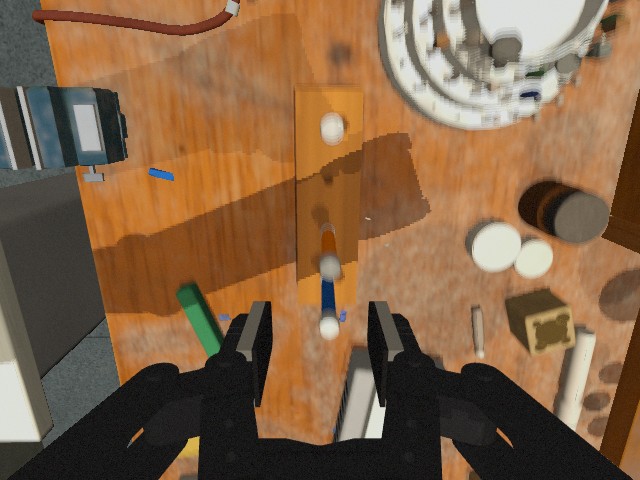

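Wrist view: yellow head (332,130), orange (330,268) and blue (329,328). The heights (.153) and the 46/92 mm spacing match the stand. I'll pick blue first.

```bash
python3 drive.py '-.066 -.006 .03 0 0 0;-.066 -.006 .06 0 0 0;-.066 -.006 .07 0 0 0;-.066 -.006 .07 0 0 0' .05 >/dev/null
python3 -c "
from h import *
goal([.5286,.1002,.163],1.556)"
```

```text
go 0.0054 0.0136 0.0904  rot -0.0047 0.0018 -0.0005  at [0.5153 0.0952 0.2535] xhead 1.5555
```

```bash
python3 drive.py '.0054 .0136 0 0 0 0;.0054 .0136 0 0 0 0' >/dev/null
python3 -c "
from h import *
goal([.5286,.1002,.163],1.556)"
python3 drive.py '0 0 .04 0 0 0;0 0 .07 0 0 0;0 0 .085 0 0 0;0 0 .09 0 0 0;0 0 .09 0 0 0'
python3 -c "
from h import *
goal([.5286,.1002,.163],1.556)"
```

```text
go -0.0030 -0.0037 0.0938  rot 0.0026 -0.0012 0.0028  at [0.5321 0.103  0.2568] xhead 1.5588
clock: 11.45
tcp_pos: [0.5303, 0.1016, 0.166]
orientation: [-2.236, -2.206, 0.0]
contact_force: [0.4, 0.6, 0.4]
grip_width: 0.0499
gripper_force: 0.0
go -0.0015 -0.0017 0.0030  rot -0.0002 -0.0001 0.0015  at [0.5303 0.1016 0.166 ] xhead 1.5575
```

```bash
python3 drive.py '-.0015 -.0017 .002 0 0 0;-.0015 -.0017 .002 0 0 0'|grep tcp
python3 drive.py '0 0 0 0 0 0;0 0 0 0 0 0;0 0 0 0 0 0;0 0 0 0 0 0;0 0 0 0 0 0' 0 40
python3 drive.py '0 0 -.02 0 0 0;0 0 -.05 0 0 0;0 0 -.085 0 0 0;0 0 -.12 0 0 0;0 0 -.12 0 0 0'
python3 -c "
from h import *
goal([.5927,-.1388,.285],1.403)"
```

```text
tcp_pos: [0.5289, 0.0996, 0.1648]
clock: 12.15
tcp_pos: [0.5287, 0.0997, 0.1641]
orientation: [2.237, 2.206, 0.001]
contact_force: [-0.4, -1.5, 2.6]
grip_width: 0.0099
gripper_force: 39.1
clock: 12.65
tcp_pos: [0.5309, 0.1, 0.2885]
orientation: [2.235, 2.203, 0.012]
contact_force: [1.2, -0.8, -0.1]
grip_width: 0.0097
gripper_force: 39.4
go -0.2379 0.0652 0.0033  rot 0.0077 -0.0036 0.1534  at [0.5309 0.1    0.2885] xhead 1.5564
```

```bash
python3 drive.py '-.04 .011 0 0 0 0;-.09 .025 0 0 0 0;-.14 .039 0 0 0 0;-.19 .053 0 0 0 .07;-.22 .061 0 0 0 .15' >/dev/null
python3 drive.py '-.018 .004 0 0 0 0;-.018 .004 0 0 0 0;-.018 .004 0 0 0 0' 
python3 -c "
from h import *
goal([.5927,-.1388,.235],1.403)"
```

```text
clock: 13.45
tcp_pos: [0.5872, -0.139, 0.283]
orientation: [-2.395, -2.031, 0.001]
contact_force: [-0.4, 0.5, -0.1]
grip_width: 0.01
gripper_force: 39.3
go 0.0011 0.0055 0.0480  rot -0.0016 -0.0004 0.0037  at [ 0.5872 -0.139   0.283 ] xhead 1.4067
```

```bash
python3 drive.py '.001 .0055 .02 0 0 0;.001 .0055 .04 0 0 0;.001 .0055 .048 0 0 0;.001 .0055 .048 0 0 0;.001 .0055 .048 0 0 0' |head -2
python3 - <<'E'
from h import *
goal([.5927,-.1388,.235],1.403)
im,d,c=grab('wrist'); np.savez('w4.npz',im=im,d=d,R=c['R'],t=c['t'],camera_matrix=c['camera_matrix'])
cv2.imwrite('pics/w4.png',im)
q,R=tool()
print('exp tip',pix(q+R@[0,0,.154],c).round(1),'p2',pix(np.array([.5927,-.1388,.06]),c).round(1))
for e in rims(im,c): print(e[0].round(1),e[1].round(1),e[2].round(4))
E
```

```text
clock: 13.95
tcp_pos: [0.5934, -0.1387, 0.2364]
go -0.0002 -0.0007 0.0014  rot 0.0003 -0.0003 0.0049  at [ 0.5934 -0.1387  0.2364] xhead 1.4079
exp tip [319.6 252.9] p2 [317.9 241.3]
[569.9 426.8] [ 8.6 12.2] [ 0.7688 -0.3289  0.06  ]
[318.2 242. ] [26.3 27.5] [ 0.5929 -0.1393  0.06  ]
[318.3 180. ] [30.8 31.1] [ 0.5998 -0.0977  0.06  ]
[318.5 111. ] [32.6 34.2] [ 0.6068 -0.0561  0.06  ]
```

View pics/w4.png

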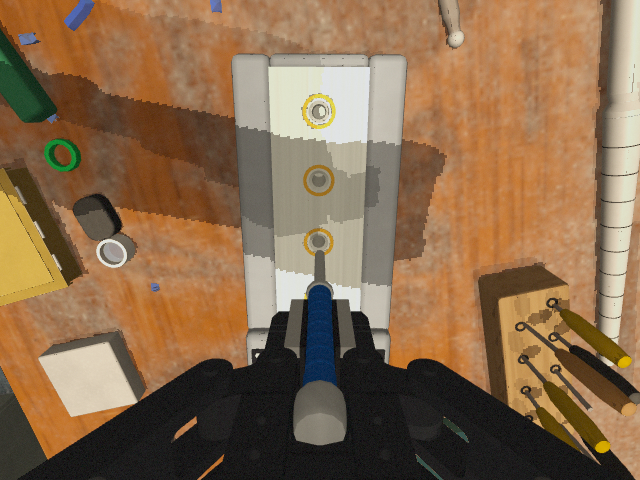

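The tip (≈(319,251)) lies over the p2 mouth (318,241) with the expected parallax, and is laterally within 1 mm. I'll nudge it and lower.

```bash
python3 drive.py '-.0003 -.0007 .01 0 0 -.004;-.0003 -.0007 .014 0 0 -.004;-.0003 -.0007 .014 0 0 -.004' |grep -E 'tcp|cont'
python3 -c "
from h import *
goal([.5928,-.139,.235],1.403)"
python3 drive.py '0 0 .006 0 0 0;0 0 .012 0 0 0;0 0 .018 0 0 0;0 0 .018 0 0 0' |grep -E 'tcp|cont|grip'
python3 -c "
from h import *
goal([.5928,-.139,.168],1.403);print(r.get_obs()['moment'])"
```

```text
tcp_pos: [0.5919, -0.1396, 0.2211]
contact_force: [0.4, -0.2, -0.8]
go 0.0007 0.0008 -0.0139  rot -0.0015 0.0000 0.0077  at [ 0.5919 -0.1396  0.2211] xhead 1.4107
tcp_pos: [0.5918, -0.1395, 0.2027]
contact_force: [-0.1, -0.3, -0.6]
grip_width: 0.0099
gripper_force: 39.3
go 0.0007 0.0010 0.0347  rot -0.0019 0.0001 0.0078  at [ 0.5918 -0.1395  0.2027] xhead 1.4108
[-0.00082009 -0.01218979 -0.03306935]
```

```bash
python3 drive.py '.0007 .001 .008 0 0 0;.0007 .001 .016 0 0 0;.0007 .001 .024 0 0 0;.0007 .001 .031 0 0 0;.0007 .001 .031 0 0 0' |grep -E 'tcp|cont|grip'
python3 drive.py '0 0 .002 0 0 0;0 0 .002 0 0 0' |grep -E 'tcp|cont|grip'
python3 drive.py '0 0 .002 0 0 0;0 0 .002 0 0 0' |grep -E 'tcp|cont|grip'
```

```text
tcp_pos: [0.5928, -0.139, 0.1715]
contact_force: [-0.4, 0.3, -0.9]
grip_width: 0.0099
gripper_force: 39.4
tcp_pos: [0.5936, -0.1392, 0.1709]
contact_force: [-0.1, -0.4, -0.7]
grip_width: 0.01
gripper_force: 39.4
tcp_pos: [0.594, -0.1394, 0.1698]
contact_force: [-0.5, -1.0, 4.7]
grip_width: 0.0101
gripper_force: 39.9
```

```bash
python3 drive.py '0 0 0 0 0 0;0 0 0 0 0 0;0 0 0 0 0 0;0 0 0 0 0 0' .05 |grep -E 'tcp|cont|grip'
python3 drive.py '0 0 -.02 0 0 0;0 0 -.05 0 0 0;0 0 -.09 0 0 0;0 0 -.12 0 0 0;0 0 -.12 0 0 0'|grep -E 'tcp|cont|grip'
python3 - <<'E'
from h import *
goal([.526,.165,.33],1.556)
im,d,c=grab('wrist'); P=cloud(d,c);Z=P[...,2]
m=(Z>.12)&(Z<.2)&(np.hypot(P[...,0]-.593,P[...,1]+.139)<.03); print(m.sum(),P[m].mean(0),P[m].max(0))
E
```

```text
tcp_pos: [0.5935, -0.1391, 0.1688]
contact_force: [0.0, -0.5, 0.3]
grip_width: 0.0496
gripper_force: 0.0
tcp_pos: [0.5955, -0.14, 0.2937]
contact_force: [-0.0, 0.4, -0.2]
grip_width: 0.05
gripper_force: 0.0
go 0.2900 -0.1171 -0.0372  rot 0.0083 0.0001 -0.1456  at [ 0.5955 -0.14    0.2937] xhead 1.4104
798 [ 0.58563573 -0.13604208  0.15180645] [ 0.59227018 -0.13039335  0.16136673]
```

Blue is home: its head top is at 0.160 against 0.159 expected. Back to the stand for a fresh look.

```bash
cat >> h.py <<'E'
def heads(tag):
    im,d,c=grab('wrist'); np.savez(tag+'.npz',im=im,d=d,R=c['R'],t=c['t'],camera_matrix=c['camera_matrix']); cv2.imwrite(f'pics/{tag}.png',im)
    P=cloud(d,c); Z=P[...,2]; m=(Z>.145)&(Z<.17)&(P[...,0]>.4)&(P[...,0]<.65)
    n,l,s,q=cv2.connectedComponentsWithStats(m.astype(np.uint8))
    for i in range(1,n):
        if s[i,4]>30: print('head',s[i,4],q[i].round(1),P[l==i].mean(0).round(4))
    return im,P,c
E
python3 drive.py '.15 -.058 -.035 0 0 -.146;.15 -.058 -.035 0 0 -.146;.15 -.058 -.035 0 0 -.146;.15 -.058 -.035 0 0 -.146' >/dev/null
python3 drive.py '.131 -.077 0 0 0 0;.131 -.077 0 0 0 0;.131 -.077 0 0 0 0;.131 -.077 0 0 0 0;.131 -.077 0 0 0 0' >/dev/null
python3 - <<'E'
from h import *
heads('w5')
goal([.5292,.146,.25],1.556)
E
```

```text
head 622 [578.7  21.2] [0.6338 0.2814 0.1462]
head 579 [398.5 107.6] [0.5321 0.2359 0.1527]
head 445 [388.8 250.3] [0.5306 0.1458 0.1525]
go -0.0029 0.0444 0.0731  rot -0.0010 0.0011 0.0010  at [0.4849 0.1496 0.3231] xhead 1.5570
```

```bash
python3 drive.py '-.003 .045 .04 0 0 0;-.003 .045 .07 0 0 0;-.003 .045 .07 0 0 0;-.003 .045 .07 0 0 0' |grep tcp
python3 - <<'E'
from h import *
heads('w5b')
goal([.5298,.146,.164],1.556)
E
```

```text
tcp_pos: [0.5301, 0.1448, 0.2533]
head 1111 [322.5  89.5] [0.533  0.2359 0.1531]
head 818 [321.8 285.6] [0.5314 0.1463 0.1524]
go 0.0006 -0.0006 0.0906  rot 0.0002 0.0004 -0.0013  at [0.5304 0.1454 0.2546] xhead 1.5547
```

```bash
python3 drive.py '.001 .001 .04 0 0 0;.001 .001 .07 0 0 0;.001 .001 .085 0 0 0;.001 .001 .09 0 0 0;.001 .001 .09 0 0 0' |grep -E 'tcp|cont'
python3 drive.py '0 0 0 0 0 0;0 0 0 0 0 0' |grep -E 'tcp|cont'
python3 drive.py '0 0 0 0 0 0;0 0 0 0 0 0;0 0 0 0 0 0;0 0 0 0 0 0;0 0 0 0 0 0' 0 40
python3 drive.py '0 0 -.02 0 0 0;0 0 -.05 0 0 0;0 0 -.085 0 0 0;0 0 -.12 0 0 0;0 0 -.12 0 0 0'|tail -4
python3 -c "
from h import *
goal([.5998,-.0976,.285],1.403)"
```

```text
tcp_pos: [0.5314, 0.1476, 0.165]
contact_force: [0.9, 0.5, -0.0]
tcp_pos: [0.5318, 0.1479, 0.1654]
contact_force: [-0.0, 0.1, 0.4]
clock: 19.15
tcp_pos: [0.5304, 0.1476, 0.164]
orientation: [-2.236, -2.205, 0.001]
contact_force: [-3.7, 0.3, 6.3]
grip_width: 0.0101
gripper_force: 39.3
orientation: [2.235, 2.203, 0.014]
contact_force: [0.6, 0.2, -0.1]
grip_width: 0.01
gripper_force: 39.5
go -0.2447 0.0698 0.0033  rot 0.0083 -0.0043 0.1533  at [0.5336 0.1481 0.2886] xhead 1.5563
```

```bash
python3 drive.py '-.04 .011 0 0 0 0;-.09 .025 0 0 0 0;-.14 .04 0 0 0 0;-.185 .053 0 0 0 .07;-.225 .064 0 0 0 .15' >/dev/null
python3 drive.py '-.02 .009 0 0 0 0;-.02 .009 0 0 0 0;-.02 .009 0 0 0 0;-.02 .009 0 0 0 0' |tail -2
python3 -c "
from h import *
goal([.5998,-.0976,.235],1.403)"
```

```text
grip_width: 0.01
gripper_force: 39.5
go 0.0006 0.0025 0.0482  rot -0.0010 -0.0007 0.0059  at [ 0.5973 -0.0978  0.2832] xhead 1.4089
```

```bash
python3 drive.py '.0005 .0025 .02 0 0 0;.0005 .0025 .04 0 0 -.004;.0005 .0025 .048 0 0 -.005;.0005 .0025 .048 0 0 -.005;.0005 .0025 .048 0 0 -.005' |head -2
python3 - <<'E'
from h import *
goal([.5998,-.0976,.168],1.403)
im,d,c=grab('wrist'); q,R=tool()
u,v=pix(q+R@[0,0,.154],c); print('exp tip',u,v,'p3',pix(np.array([.5998,-.0976,.06]),c).round(1))
for e in rims(im,c): print(e[0].round(1),e[1].round(1),e[2].round(4))
cv2.imwrite('pics/w6.png',cv2.resize(im[200:300,260:380],None,fx=5,fy=5,interpolation=2))
E
```

```text
clock: 21.05
tcp_pos: [0.6002, -0.0988, 0.2364]
go 0.0011 -0.0007 0.0684  rot 0.0006 -0.0002 0.0096  at [ 0.6002 -0.0988  0.2364] xhead 1.4126
exp tip 319.48413530686133 252.7533642406292 p3 [317.9 239.4]
[317.9 239.7] [27.7 29.5] [ 0.5998 -0.0978  0.06  ]
[318.4 177.6] [30.9 31.2] [ 0.6069 -0.0563  0.06  ]
```

View pics/w6.png

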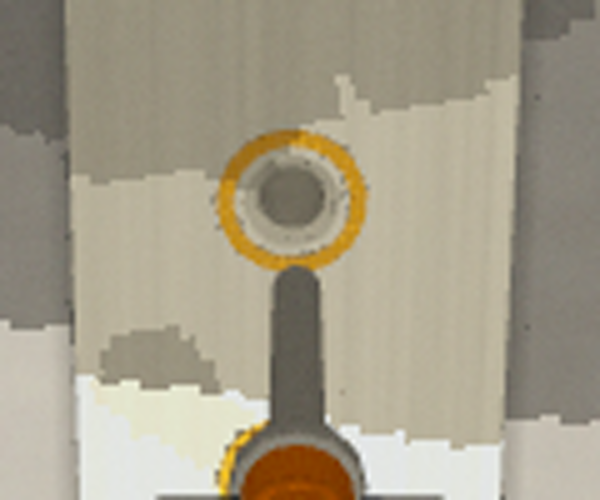

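The tip (319.4,253) matches its prediction, and the p3 centre is at (318,240). I'll correct and insert.

```bash
python3 drive.py '.001 -.0007 .008 0 0 .008;.001 -.0007 .014 0 0 .008;.001 -.0007 .014 0 0 .008;.001 -.0007 .014 0 0 .008' |grep -E 'tcp|cont'
python3 -c "
from h import *
goal([.5998,-.0976,.17],1.403)"
python3 drive.py '0 0 .006 0 0 0;0 0 .012 0 0 0;0 0 .018 0 0 0;0 0 .018 0 0 0' |grep -E 'tcp|cont|grip'
python3 -c "
from h import *
goal([.5998,-.0976,.17],1.403)"
```

```text
tcp_pos: [0.5993, -0.0983, 0.2217]
contact_force: [0.5, 0.4, -0.3]
go 0.0008 0.0004 0.0517  rot -0.0005 0.0001 0.0008  at [ 0.5993 -0.0983  0.2217] xhead 1.4038
tcp_pos: [0.5991, -0.0972, 0.2026]
contact_force: [1.4, 3.5, -2.7]
grip_width: 0.01
gripper_force: 39.5
go -0.0003 0.0008 0.0326  rot -0.0016 -0.0008 0.0016  at [ 0.5991 -0.0972  0.2026] xhead 1.4046
```

```bash
python3 drive.py '.0008 .0006 .008 0 0 0;.0008 .0006 .016 0 0 0;.0008 .0006 .024 0 0 0;.0008 .0006 .031 0 0 0;.0008 .0006 .031 0 0 0' |grep -E 'tcp|cont|grip'
python3 drive.py '0 0 .002 0 0 0;0 0 .002 0 0 0' |grep -E 'tcp|cont|grip'
python3 drive.py '0 0 .002 0 0 0;0 0 .002 0 0 0' |grep -E 'tcp|cont|grip'
```

```text
tcp_pos: [0.5996, -0.0969, 0.1714]
contact_force: [1.4, 4.6, -3.5]
grip_width: 0.0098
gripper_force: 39.5
tcp_pos: [0.5999, -0.097, 0.1705]
contact_force: [1.5, 4.9, -2.9]
grip_width: 0.0102
gripper_force: 39.6
tcp_pos: [0.6004, -0.0972, 0.1697]
contact_force: [-0.5, 6.2, 5.3]
grip_width: 0.0102
gripper_force: 40.3
```

Floor contact again at 0.1697. Release, rise, and check.

```bash
python3 drive.py '0 0 0 0 0 0;0 0 0 0 0 0;0 0 0 0 0 0;0 0 0 0 0 0' .05 |grep -E 'tcp|cont|grip'
python3 drive.py '0 0 -.02 0 0 0;0 0 -.05 0 0 0;0 0 -.09 0 0 0;0 0 -.12 0 0 0;0 0 -.12 0 0 0'|grep -E 'tcp|cont|grip'
python3 - <<'E'
from h import *
goal([.532,.236,.32],1.556)
im,d,c=grab('wrist'); P=cloud(d,c);Z=P[...,2]
for x,y in((.593,-.139),(.6,-.0976)):
    m=(Z>.12)&(Z<.2)&(np.hypot(P[...,0]-x,P[...,1]-y)<.02); print(m.sum(),P[m].mean(0),P[m].max(0))
E
```

```text
tcp_pos: [0.5999, -0.0983, 0.1688]
contact_force: [-0.4, 0.2, -0.2]
grip_width: 0.05
gripper_force: 0.0
tcp_pos: [0.6022, -0.0986, 0.2936]
contact_force: [-0.4, -0.4, 0.6]
grip_width: 0.05
gripper_force: 0.0
go 0.3182 -0.1249 -0.0272  rot 0.0082 -0.0001 -0.1530  at [ 0.6022 -0.0986  0.2936] xhead 1.4030
857 [ 0.58579633 -0.13543635  0.14960001] [ 0.59227893 -0.13028567  0.16144796]
815 [ 0.60327631 -0.09920453  0.15167093] [ 0.61070275 -0.09373634  0.16167962]
```

```bash
python3 drive.py '.17 -.067 -.02 0 0 -.15;.17 -.067 -.02 0 0 -.15;.17 -.067 -.02 0 0 -.15;.17 -.067 -.02 0 0 -.15;.17 -.067 -.02 0 0 -.15' >/dev/null
python3 -c "
from h import *
goal([.532,.236,.30],1.556)"
```

```text
go 0.1481 -0.0299 0.0082  rot -0.0022 -0.0022 0.0071  at [0.5608 0.0876 0.3078] xhead 1.5631
```

```bash
python3 drive.py '.148 -.03 .01 0 0 0;.148 -.03 .03 0 0 0;.148 -.03 .055 0 0 0;.148 -.03 .055 0 0 0;.148 -.03 .055 0 0 0' |grep tcp
python3 - <<'E'
from h import *
heads('w7')
goal([.533,.236,.164],1.556)
E
```

```text
tcp_pos: [0.533, 0.2309, 0.251]
head 870 [538.4 181. ] [0.6338 0.2819 0.1462]
head 842 [310.9 279.7] [0.5288 0.2366 0.1524]
go 0.0075 -0.0013 0.0885  rot -0.0024 0.0024 -0.0017  at [0.5344 0.2287 0.2525] xhead 1.5543
```

```bash
python3 drive.py '.008 -.002 0 0 0 0;.008 -.002 0 0 0 0;.008 -.002 0 0 0 0' |grep tcp
python3 - <<'E'
from h import *
heads('w8')
goal([.532,.236,.164],1.556)
E
```

```text
tcp_pos: [0.5337, 0.2368, 0.2547]
head 44 [498.2  80.4] [0.6139 0.3309 0.1454]
head 800 [528.2 191.1] [0.6339 0.282  0.1462]
head 799 [308.6 287.8] [0.5288 0.2367 0.1523]
go -0.0008 -0.0017 0.0906  rot 0.0011 -0.0004 -0.0037  at [0.5336 0.2367 0.2546] xhead 1.5523
```

```bash
python3 drive.py '0 -.005 .04 0 0 0;0 -.005 .07 0 0 0;0 -.005 .085 0 0 0;0 -.005 .09 0 0 0;0 -.005 .09 0 0 0' |grep -E 'tcp|cont'
python3 drive.py '0 0 0 0 0 0;0 0 0 0 0 0' |grep -E 'tcp|cont'
python3 -c "
from h import *
goal([.5288,.2367,.164],1.556)"
```

```text
tcp_pos: [0.5284, 0.2376, 0.1641]
contact_force: [-0.3, 0.5, 0.1]
tcp_pos: [0.5288, 0.2381, 0.1652]
contact_force: [-0.4, -0.3, 0.3]
go -0.0014 0.0000 0.0012  rot 0.0020 -0.0013 -0.0024  at [0.5288 0.2381 0.1652] xhead 1.5536
```

```bash
python3 drive.py '-.0014 0 .001 0 0 0;-.0014 0 .001 0 0 0;0 0 .001 0 0 0;0 0 .001 0 0 0' |grep tcp
python3 drive.py '0 0 0 0 0 0;0 0 0 0 0 0;0 0 0 0 0 0;0 0 0 0 0 0;0 0 0 0 0 0' 0 40
python3 drive.py '0 0 -.02 0 0 0;0 0 -.05 0 0 0;0 0 -.085 0 0 0;0 0 -.12 0 0 0;0 0 -.12 0 0 0'|tail -4
python3 -c "
from h import *
goal([.6068,-.056,.285],1.403)"
```

```text
tcp_pos: [0.528, 0.2381, 0.163]
clock: 26.75
tcp_pos: [0.528, 0.2378, 0.1629]
orientation: [-2.24, -2.202, 0.0]
contact_force: [0.9, -0.6, -0.3]
grip_width: 0.0003
gripper_force: 0.0
orientation: [2.239, 2.201, 0.014]
contact_force: [-0.1, 0.3, 0.2]
grip_width: 0.0002
gripper_force: 0.0
go -0.2933 0.0816 0.0022  rot 0.0073 -0.0055 0.1504  at [0.5303 0.2387 0.288 ] xhead 1.5534
```

It closed on nothing, so I'll look.

```bash
python3 drive.py '0 0 0 0 0 0;0 0 0 0 0 0;0 0 -.03 0 0 0;0 0 -.03 0 0 0' .05|grep grip
python3 - <<'E'
from h import *
heads('w9'); goal([.5288,.2367,.164],1.556)
E
```

```text
grip_width: 0.0502
gripper_force: 0.0
head 484 [485.5 175.8] [0.634  0.2818 0.1462]
head 456 [367.7 280.2] [0.5613 0.2149 0.1522]
go -0.0012 0.0003 0.1491  rot 0.0009 -0.0005 -0.0023  at [0.5284 0.2379 0.3131] xhead 1.5537
```

View pics/w9.png

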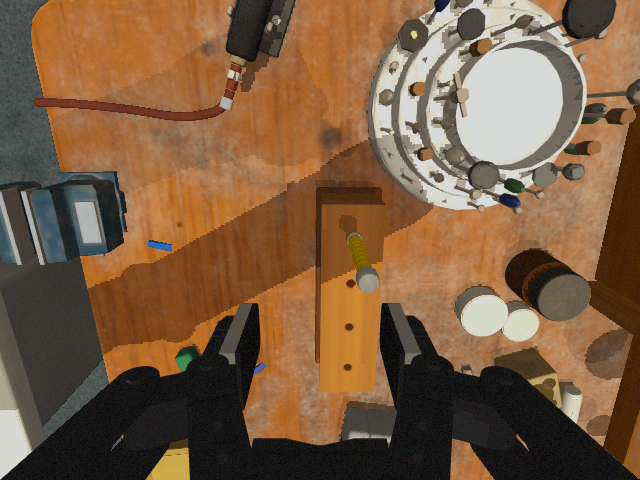

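The stand was knocked about 3–4 cm; the yellow carver is still upright with its head at pixel (367,280), measured at (0.561,0.215). I'll re-target.

```bash
python3 drive.py '-.023 .033 .03 0 0 0;-.023 .033 .06 0 0 0;-.023 .033 .06 0 0 0;-.023 .033 .06 0 0 0' |grep tcp
python3 - <<'E'
from h import *
im,P,c=heads('w10'); goal([.5613,.2149,.164],1.556)
E
```

```text
tcp_pos: [0.5596, 0.2144, 0.2517]
head 936 [483.4 144.7] [0.6341 0.2818 0.1462]
head 835 [323.9 288.5] [0.5618 0.2151 0.1521]
go -0.0001 0.0011 0.0890  rot -0.0007 -0.0001 -0.0012  at [0.5602 0.215  0.253 ] xhead 1.5548
```

```bash
python3 drive.py '0 .0014 .04 0 0 0;0 .0014 .07 0 0 0;0 .0014 .085 0 0 0;0 .0014 .089 0 0 0;0 .0014 .089 0 0 0' |grep -E 'tcp|cont'
python3 drive.py '0 0 0 0 0 0;0 0 0 0 0 0' |grep -E 'tcp|cont'
python3 -c "
from h import *
goal([.5617,.215,.164],1.556)"
python3 drive.py '0 0 0 0 0 0;0 0 0 0 0 0;0 0 0 0 0 0;0 0 0 0 0 0;0 0 0 0 0 0' 0 40
```

```text
tcp_pos: [0.5624, 0.2147, 0.1648]
contact_force: [0.1, 0.4, 1.0]
tcp_pos: [0.5628, 0.2145, 0.1655]
contact_force: [0.1, 0.2, -0.7]
go 0.0004 -0.0011 0.0014  rot 0.0023 -0.0013 -0.0023  at [0.5628 0.2145 0.1655] xhead 1.5537
clock: 29.35
tcp_pos: [0.5615, 0.2143, 0.1641]
orientation: [-2.239, -2.202, 0.001]
contact_force: [-4.2, -0.9, 4.9]
grip_width: 0.0101
gripper_force: 39.6
```

```bash
python3 drive.py '0 0 -.02 0 0 0;0 0 -.05 0 0 0;0 0 -.085 0 0 0;0 0 -.12 0 0 0;0 0 -.12 0 0 0'|tail -4
python3 -c "
from h import *
goal([.6068,-.056,.285],1.403)"
python3 drive.py '-.04 .007 0 0 0 0;-.09 .015 0 0 0 0;-.14 .023 0 0 0 0;-.185 .032 0 0 0 .07;-.225 .038 0 0 0 .15' >/dev/null
python3 -c "
from h import *
goal([.6068,-.056,.28],1.403)"
```

```text
orientation: [2.239, 2.199, 0.015]
contact_force: [1.2, -0.4, -0.7]
grip_width: 0.0099
gripper_force: 40.2
go -0.2700 0.0467 0.0033  rot 0.0086 -0.0050 0.1502  at [0.5648 0.2148 0.289 ] xhead 1.5532
go -0.0389 0.0174 0.0033  rot 0.0006 0.0009 -0.0040  at [ 0.5963 -0.0147  0.2833] xhead 1.3990
```

```bash
python3 drive.py '-.039 .0174 0 0 0 0;-.039 .0174 .01 0 0 0;-.039 .0174 .03 0 0 0;-.039 .0174 .047 0 0 0;-.039 .0174 .047 0 0 0' >/dev/null
python3 drive.py '0 0 0 0 0 0;0 0 0 0 0 0' |grep -E 'tcp|cont|grip'
python3 - <<'E'
from h import *
goal([.6068,-.056,.235],1.403)
im,d,c=grab('wrist'); q,R=tool()
u,v=pix(q+R@[0,0,.154],c); print('exp tip',u,v,'p4',pix(np.array([.6068,-.056,.06]),c).round(1))
for e in rims(im,c): print(e[0].round(1),e[1].round(1),e[2].round(4))
cv2.imwrite('pics/w11.png',cv2.resize(im[200:300,260:380],None,fx=5,fy=5,interpolation=2))
E
```

```text
tcp_pos: [0.6074, -0.0527, 0.2376]
contact_force: [0.1, 0.1, -0.2]
grip_width: 0.0101
gripper_force: 40.2
go -0.0034 -0.0000 0.0026  rot 0.0014 -0.0001 0.0010  at [ 0.6074 -0.0527  0.2376] xhead 1.4040
exp tip 319.05591418593195 252.28131386982776 p4 [318.6 245.1]
[528.1 408.8] [13.7 18.5] [ 0.7493 -0.221   0.06  ]
[493.1 391.1] [ 8.  11.7] [ 0.7221 -0.1989  0.06  ]
[318.7 245.9] [26.1 27.4] [ 0.6068 -0.0565  0.06  ]
```

View pics/w11.png

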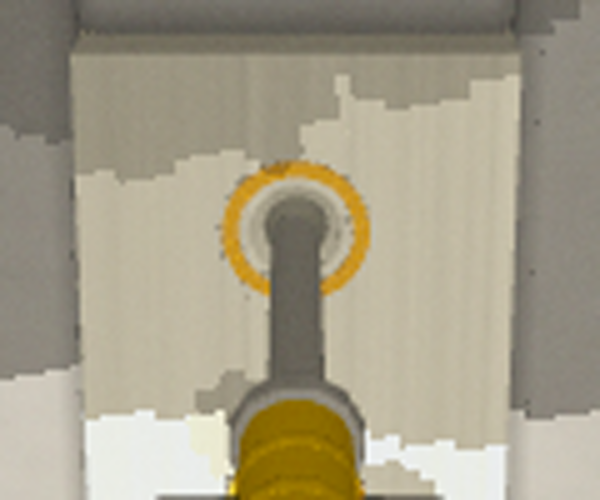

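The collar here is about 8–9 px higher in the image than it was for orange (grip edge at crop y 400 vs 445). The carver has slid down in the grip, so I'll quantify that.

```bash
python3 - <<'E'
from h import *
c=r.camera_info('wrist'); q,R=tool()
for z in np.arange(.09,.185,.005): print(round(z,3),pix(q+R@[0,0,z],c).round(1), pix(q+R@[.007,0,z],c).round(1)[1])
E
```

```text
0.09 [318.7 299. ] 285.3
0.095 [318.8 294.2] 280.8
0.1 [318.8 289.7] 276.6
0.105 [318.8 285.4] 272.6
0.11 [318.8 281.3] 268.7
0.115 [318.8 277.4] 265.1
0.12 [318.8 273.6] 261.6
0.125 [318.8 270.1] 258.3
0.13 [318.9 266.7] 255.1
0.135 [318.9 263.4] 252.0
0.14 [318.9 260.3] 249.1
0.145 [318.9 257.3] 246.3
0.15 [318.9 254.4] 243.6
0.155 [318.9 251.7] 241.1
0.16 [318.9 249. ] 238.6
0.165 [318.9 246.5] 236.2
0.17 [318.9 244. ] 233.9
0.175 [318.9 241.6] 231.7
0.18 [318.9 239.3] 229.6
```

It has slid about 11 mm down (grip slack), but it's held at 40 N and straight. The tip is now about 165 mm ahead of the TCP, so home should be at TCP z≈0.180.

```bash
python3 drive.py '-.0036 -.0003 0 0 0 0;-.0036 -.0003 .008 0 0 0;-.0036 -.0003 .008 0 0 0;-.0036 -.0003 .008 0 0 0' |grep -E 'tcp|cont|grip'
python3 -c "
from h import *
goal([.6068,-.0562,.18],1.403)"
```

```text
tcp_pos: [0.6057, -0.0562, 0.2286]
contact_force: [0.1, 1.1, -0.9]
grip_width: 0.0102
gripper_force: 40.2
go 0.0002 0.0011 0.0486  rot -0.0007 0.0001 0.0008  at [ 0.6057 -0.0562  0.2286] xhead 1.4038
```

```bash
python3 drive.py '.0002 .0008 .004 0 0 0;.0002 .0008 .008 0 0 0;.0002 .0008 .014 0 0 0;.0002 .0008 .014 0 0 0' |grep -E 'tcp|cont|grip'
python3 -c "
from h import *
goal([.6068,-.0562,.18],1.403)"
python3 drive.py '0 0 .007 0 0 0;0 0 .014 0 0 0;0 0 .021 0 0 0;0 0 .027 0 0 0;0 0 .027 0 0 0' |grep -E 'tcp|cont|grip'
python3 -c "
from h import *
goal([.6068,-.0562,.18],1.403)"
```

```text
tcp_pos: [0.6066, -0.0567, 0.2143]
contact_force: [-0.6, -1.5, -0.9]
grip_width: 0.0102
gripper_force: 40.4
go 0.0006 0.0001 0.0343  rot -0.0003 0.0009 0.0006  at [ 0.6066 -0.0567  0.2143] xhead 1.4036
tcp_pos: [0.606, -0.0566, 0.1864]
contact_force: [-0.7, -3.3, -2.1]
grip_width: 0.0104
gripper_force: 40.2
go 0.0005 0.0008 0.0064  rot -0.0021 0.0010 0.0004  at [ 0.606  -0.0566  0.1864] xhead 1.4034
```

```bash
python3 drive.py '.0004 .0006 .003 0 0 0;.0004 .0006 .005 0 0 0;.0004 .0006 .005 0 0 0' |grep -E 'tcp|cont|grip'
python3 drive.py '0 0 .002 0 0 0;0 0 .002 0 0 0' |grep -E 'tcp|cont|grip'
python3 drive.py '0 0 .002 0 0 0;0 0 .002 0 0 0' |grep -E 'tcp|cont|grip'
```

```text
tcp_pos: [0.6074, -0.0563, 0.1827]
contact_force: [0.6, -5.0, -1.9]
grip_width: 0.0098
gripper_force: 39.7
tcp_pos: [0.6076, -0.0559, 0.1809]
contact_force: [0.4, -5.4, 0.1]
grip_width: 0.0098
gripper_force: 40.0
tcp_pos: [0.6076, -0.0559, 0.1788]
contact_force: [-0.1, -5.1, -1.4]
grip_width: 0.0102
gripper_force: 40.0
```

```bash
python3 drive.py '0 0 .002 0 0 0;0 0 .002 0 0 0' |grep -E 'tcp|cont|grip'
python3 drive.py '0 0 .002 0 0 0;0 0 .002 0 0 0' |grep -E 'tcp|cont|grip'
python3 drive.py '0 0 0 0 0 0;0 0 0 0 0 0;0 0 0 0 0 0;0 0 0 0 0 0' .05 |grep -E 'tcp|cont|grip'
python3 drive.py '0 0 -.02 0 0 0;0 0 -.05 0 0 0;0 0 -.09 0 0 0;0 0 -.12 0 0 0;0 0 -.12 0 0 0'|grep -E 'tcp|cont|grip'
python3 - <<'E'
from h import *
goal([.565,-.3085,.30],2.21)
im,d,c=grab('wrist'); P=cloud(d,c);Z=P[...,2]; cv2.imwrite('pics/w12.png',im)
for x,y in((.593,-.139),(.6,-.0976),(.6068,-.056)):
    m=(Z>.12)&(Z<.2)&(np.hypot(P[...,0]-x,P[...,1]-y)<.02); print(m.sum(),P[m].mean(0),P[m].max(0))
E
```

```text
tcp_pos: [0.6074, -0.0559, 0.1767]
contact_force: [-0.4, -3.6, -0.9]
grip_width: 0.0097
gripper_force: 40.1
tcp_pos: [0.6073, -0.0558, 0.1746]
contact_force: [-0.4, -3.5, -0.9]
grip_width: 0.01
gripper_force: 40.0
tcp_pos: [0.6074, -0.0551, 0.1749]
contact_force: [-0.3, -0.2, -0.6]
grip_width: 0.0503
gripper_force: 0.0
tcp_pos: [0.6096, -0.0561, 0.2998]
contact_force: [0.3, -0.2, 0.0]
grip_width: 0.0504
gripper_force: 0.0
go -0.2563 -0.0020 -0.0008  rot 0.0086 0.0013 -0.8063  at [ 0.6096 -0.0561  0.2998] xhead 1.4037
832 [ 0.58586688 -0.13503015  0.14822481] [ 0.59224105 -0.1299964   0.16098643]
827 [ 0.60330377 -0.09863783  0.14954172] [ 0.61079155 -0.09357776  0.16135575]
820 [ 0.60526082 -0.06109701  0.15060458] [ 0.61234411 -0.05600304  0.160869  ]
```

View pics/w12.png

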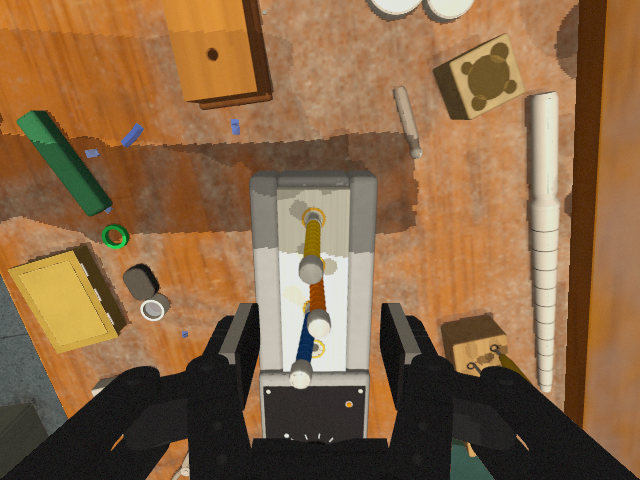

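All three head tops are at 0.161, upright in p4 (310,268), p3 (319,323) and p2 (301,373). Now I'll turn the dial to green.

```bash
python3 drive.py '-.25 -.002 0 0 0 0;-.25 -.002 0 0 0 0;-.25 -.002 0 0 0 0;-.25 -.002 0 0 0 0;-.25 -.002 0 0 0 0' >/dev/null
python3 drive.py '0 0 0 0 0 -.15;0 0 0 0 0 -.3;0 0 0 0 0 -.45;0 0 0 0 0 -.6;0 0 0 0 0 -.75' >/dev/null
python3 drive.py '0 0 0 0 0 -.055;0 0 0 0 0 -.055;0 0 0 0 0 -.055' >/dev/null
python3 - <<'E'
from h import *
goal([.565,-.3085,.146],2.205)
im,d,c=grab('wrist')
P=cloud(d,c); Z=P[...,2]; near=np.hypot(P[...,0]-.565,P[...,1]+.3086)<.035
m=near&(Z>.08)&(Z<.1); print(m.sum(),cv2.minAreaRect(P[m][:,:2].astype(np.float32)*1000))
E
```

```text
go -0.0065 -0.0027 0.1478  rot -0.0007 -0.0016 0.0021  at [ 0.5635 -0.3018  0.2938] xhead 2.2071
770 ((563.754150390625, -308.4359130859375), (11.628814697265625, 38.64406204223633), 36.313724517822266)
```

```bash
python3 drive.py '-.0065 -.0027 .04 0 0 0;-.0065 -.0027 .08 0 0 0;-.0065 -.0027 .11 0 0 0;-.0065 -.0027 .13 0 0 0;-.0065 -.0027 .13 0 0 0' >/dev/null
python3 -c "
from h import *
goal([.565,-.3085,.146],2.205)"
```

```text
go -0.0014 0.0005 0.0154  rot -0.0033 -0.0056 0.0031  at [ 0.5638 -0.3077  0.1614] xhead 2.2081
```

```bash
python3 drive.py '-.001 .0003 .008 0 0 0;-.001 .0003 .016 0 0 0;-.001 .0003 .016 0 0 0' |grep -E 'tcp|cont'
python3 drive.py '0 0 0 0 0 0;0 0 0 0 0 0;0 0 0 0 0 0;0 0 0 0 0 0;0 0 0 0 0 0' 0 30|grep -E 'tcp|cont|grip'
python3 -c "
from h import *
goal([.565,-.3085,.146],2.205)"
```

```text
tcp_pos: [0.5664, -0.3094, 0.1487]
contact_force: [0.4, -0.2, 0.3]
tcp_pos: [0.5656, -0.3107, 0.1497]
contact_force: [-4.2, -0.3, 5.9]
grip_width: 0.011
gripper_force: 32.4
go 0.0021 0.0008 0.0037  rot -0.0009 0.0003 0.0021  at [ 0.5656 -0.3107  0.1497] xhead 2.2071
```

```bash
python3 drive.py '0 0 0 0 0 0;0 0 0 0 0 0;.002 .0008 .0025 0 0 0;.002 .0008 .0025 0 0 0' .03 |grep -E 'tcp|cont'
python3 -c "
from h import *
goal([.565,-.3085,.146],2.205)"
python3 drive.py '0 0 0 0 0 0;0 0 0 0 0 0;0 0 0 0 0 0;0 0 0 0 0 0' 0 30|grep -E 'tcp|cont|grip'
python3 -c "
from h import *
goal([.565,-.3085,.146],2.205)"
```

```text
tcp_pos: [0.5659, -0.3066, 0.1458]
contact_force: [0.7, 1.3, -0.0]
go -0.0010 -0.0019 -0.0002  rot 0.0001 -0.0009 0.0048  at [ 0.5659 -0.3066  0.1458] xhead 2.2098
tcp_pos: [0.5642, -0.3085, 0.1463]
contact_force: [-4.9, -0.5, 3.6]
grip_width: 0.0112
gripper_force: 32.4
go -0.0005 0.0007 0.0003  rot -0.0024 -0.0015 0.0017  at [ 0.5642 -0.3085  0.1463] xhead 2.2067
```

```bash
python3 drive.py '0 0 0 0 0 .15;0 0 0 0 0 .3;0 0 0 0 0 .45;0 0 0 0 0 .6;0 0 0 0 0 .75' |grep -E 'tcp|cont'
python3 drive.py '0 0 0 0 0 .15;0 0 0 0 0 .3;0 0 0 0 0 .45;0 0 0 0 0 .6;0 0 0 0 0 .75' |grep -E 'tcp|cont'
python3 drive.py '0 0 0 0 0 .15;0 0 0 0 0 .3;0 0 0 0 0 .45;0 0 0 0 0 .6;0 0 0 0 0 .75' |grep -E 'tcp|cont'
python3 drive.py '0 0 0 0 0 .15;0 0 0 0 0 .3;0 0 0 0 0 .45;0 0 0 0 0 .587;0 0 0 0 0 .587' |grep -E 'tcp|cont'
python3 -c "
from h import *
goal([.565,-.3085,.146],-.63);print(r.get_obs()['joints'].round(2))"
```

```text
tcp_pos: [0.5642, -0.3085, 0.1463]
contact_force: [-4.5, -1.2, 1.3]
tcp_pos: [0.5643, -0.3085, 0.1463]
contact_force: [-4.3, -2.4, 0.2]
tcp_pos: [0.5643, -0.3086, 0.1464]
contact_force: [-4.3, -2.6, 0.0]
tcp_pos: [0.5643, -0.3087, 0.1463]
contact_force: [-4.7, -2.5, 2.3]
go 0.0004 -0.0005 0.0003  rot 0.0032 0.0010 -0.0032  at [ 0.5643 -0.3087  0.1463] xhead -0.6332
[-0.2   0.81  0.92  1.8  -0.79  0.95 -1.14]
```

```bash
python3 drive.py '0 0 0 0 0 0;0 0 0 0 0 0;0 0 0 0 0 0' .035 |grep -E 'tcp|cont'
python3 drive.py '0 0 -.04 0 0 0;0 0 -.09 0 0 0;0 0 -.14 0 0 0;0 0 -.15 0 0 0;0 0 -.15 0 0 0' |grep -E 'tcp|cont'
python3 - <<'E'
from h import *
im,d,c=grab('wrist'); P=cloud(d,c); Z=P[...,2]; near=np.hypot(P[...,0]-.565,P[...,1]+.3086)<.035
m=near&(Z>.08)&(Z<.1); b=cv2.minAreaRect(P[m][:,:2].astype(np.float32)*1000); print(m.sum(),b,np.deg2rad(b[2]))
u,v=pix(np.array([.565,-.3086,.07]),c).astype(int)
a=cv2.resize(im[max(0,v-80):v+80,max(0,u-100):u+100],None,fx=2,fy=2)
im,d,c=grab('scene'); e=cv2.resize(im[170:350,180:540],(720,360))[:,:400+320]
s=np.zeros((600,800,3),np.uint8); s[:360,:720]=e; a=cv2.resize(a,(300,240)); s[360:,:300]=a; cv2.imwrite('pics/f.png',s)
E
```

```text
tcp_pos: [0.5664, -0.307, 0.1463]
contact_force: [0.1, -0.1, 0.4]
tcp_pos: [0.5668, -0.308, 0.2986]
contact_force: [0.8, 0.3, -1.3]
729 ((564.53466796875, -308.8509521484375), (11.771804809570312, 39.073486328125), 53.04341506958008) 0.9257822394661495
```

View pics/f.png

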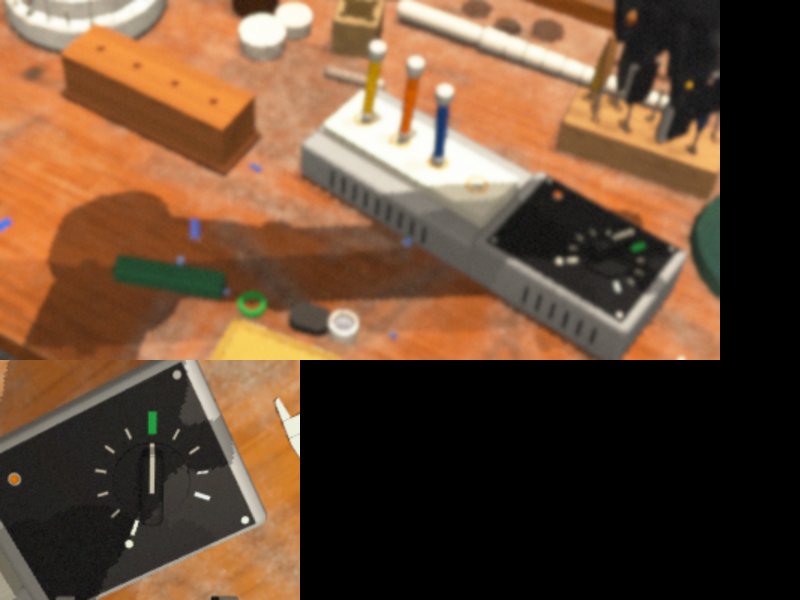

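The pointer lines up with the green mark (152,425), all three carvers stand home in the ports, and the gripper is clear. I'll hand in.

```bash
python3 drive.py '0 0 0 0 0 0;0 0 0 0 0 0' >/dev/null; python3 -c "
from h import *
print(r.hand_in())"
```

```text
the job is handed in; nothing more can be done
None
```

The job is handed in (no verdict was returned): dial turned to off first, blue, orange and yellow carvers fully home in ports 2, 3 and 4 (the red one was absent), and dial now on the green mark.

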